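Complete the instrument case and hold its lid at the balance point

ROBOT

A 6-joint arm with a two-finger parallel gripper is mounted at the origin on the work surface. World frame = base frame: x ahead of the robot, y to its left, z up, the work surface at z = 0. Lengths are in mm, angles in degrees, forces in N, time in s.
With the tool pointing down it reaches from about 350 to 850 mm from the base axis. Payload 8.1 kg.
Tool frame: the origin (TCP) lies at the very end of the fingers, on their centre line; the grasp point (between the pads) lies r.tcp_to_grasp behind it (r.tcp_to_grasp is the distance from the TCP to the grasp point, in mm); z points along the fingers, y is the line along which they close (so a half turn about z gives the same grasp; the last joint's range is limited). The gripper opens to 85 mm and grips with 20 to 120 N. Pads are 22 mm wide; open, the fingers measure 114 mm over their backs; the gripper's body (76 mm by 85 mm) begins 54 mm behind the grasp point. The pads swing forward as they close: fully open they stand 13 mm farther back than shut.
Start: joints at [64.492, 7.471, 85.268, -0, 87.261, -4.893], TCP at [211.231, 561.593, 231.292] pointing down, gripper open.
Joint ranges: [-169.43, 169.43], [-51.17, 129.36], [1.28, 143.12], [-76.62, 256.62], [0, 156.53], [-152.29, 152.29]. Speed limits (degrees/s): [136.94, 136.94, 159.86, 180, 180, 180].

INTERFACE

Orientations are given as [roll, pitch, yaw] about the fixed x, y, z axes, in that order (R = Rz(yaw) Ry(pitch) Rx(roll)).
In Python, from bench import r gives the robot as it stands.
- The arm moves only by the shell command python3 -m handwheel 'ROWS' [OPENING] [FORCE]. ROWS is JSON, a list of rows, each a list of 4 numbers: the shift along the tool's x, y, z in m, then the turn about the tool's z in degrees. A call has 1 to 10 rows; each row shifts and turns the commanded pose from where the row before left it, along the tool's axes as they then stand; what a row does not reach is not made up. A row lasts 1/10 s, in which the tool goes at most 50 mm and 8.59 degrees, less where a joint would pass 70% of its speed; a pose out of reach is approached as far as the arm can. A call is refused whole if a number of a shift passes 0.05 or a number of a turn 8.59, either way. A call with a gripper value outside its range is refused whole. OPENING is the finger opening in m, from 0 to 0.0854, set as the call begins (- or left out, the last holds). The fingers move at their own pace and stop on an object; FORCE is the grip in N (left out, the last holds). Time passes only in rows, so rows that do not move let the fingers close. It gives the time, the measured TCP pose, the force, the opening and the grip force at its end, in the units of the state.
- r.sense(): the state, without advancing time (a new reading comes with each control period).
- r.snapshot(name): name is "side" or "top"; returns the picture (400x640x3 uint8, red, green, blue); there is no depth.
- r.camera_params(name): a dict with "fx", "fy", "cx", "cy" (pixels), "R" (3x3) and "t" (3): a world point X has camera coordinates R X + t. Camera axes: x right, y down, z forward; pixel columns grow to the right and rows downward; lengths in mm; the calibration is good to about 2 mm. A picture is of the moment at which its call begins. camera_params takes no time and is no camera call.
- r.hand_in(): hands the job in; it is judged then, once.
The state is a dict: "time": time; "joint_pos": joint angles; "qd": joint speeds; "joint_efforts": joint torques, N m; "tool_pos": TCP position; "tcp_rot": TCP orientation; "ft_force": force on the tool from outside, world axes, zero at the start; "wrist_torque": the same for the moment, N m; "finger_gap": finger opening in mm; "grip_force": force on a finger pad.
Only numpy, scipy, OpenCV 4.12 (cv2) and the standard library are available. Lean on these libraries where they do the work, as an engineer would, in place of code of your own. Each camera call takes 0.05 s, during which the arm holds its last target. There are 200 camera calls.

TASK

Pick up the scalpel lying on the cutting mat and lay it gently in the one empty place of the open instrument case, flat across both notched rails, its blade pointing the same way as the working ends of the other two instruments. Then grip the lid by its handle bar, swing it up from where it leans back to upright, the over-centre point where it balances on its free hinge, and finish while still gripping the bar and holding the lid still there, so that its stay can be pinned. Do not let the lid go over towards shut, and leave everything else where it is.

Things in the scene. Friction and masses are not known exactly. Their poses are not given: they have to be found in the camera images.
- scalpel: The scalpel, steel, 40 g, lying flat on the table. Handle a straight bar 120 long (x), 11 wide (y), 10 high (z) mm; a thin blade, 40 mm long, continues it at the +x end; dark grip rings lie on the blade half of the handle. Origin on the underside, below the middle of the handle, +x towards the blade. Its centre of mass is within 8 mm of the origin along x.
- scalpel_tip (a point): Tip of the scalpel's blade, 100 mm from the scalpel's origin along its +x, 5 mm above its underside.
- case: Open aluminium instrument case, fixed, 240 (x) x 180 (y) x 40 (z) mm, walls 5 mm. Origin at the centre of its underside, z up. Three places for instruments, lying along x, at y = -44, 0 and +44 mm, the middle of the handle at x = 0, the underside 26 mm above the case's underside. All working ends (blade, spike, tuft) point to +x. The lid is hinged on the +y rim.
- pad: Thin dark rubber pad, 50 x 24 x 2 mm, on the case floor under the one empty place; axes as the case's, origin under its centre. The scalpel's handle middle belongs above it. Two grey rails run along y at x = -42 and +42 mm, 10 mm wide, tops 26 mm above the case's underside, with lugs to 36 mm that leave each place 26 mm wide. Between the rails 74 mm are free for fingers.
- lid (a joint): Lid angle about its hinge (rad): 0 shut and level, grows as it opens, 1.571 upright, 2.4 leaning back on its stop, away from the case, where it starts. The hinge is free, without stay or friction. The lid (about 0.25 kg, mass centre about 100 mm from the hinge, in its plane) balances upright at 1.571 and falls to either side of that.
- lid_hinge (a point): Middle of the lid's hinge line: in the case's frame at x = 0, y = +90, z = +40 mm; the line runs along the case's x.
- lid_bar (a point): Middle of the lid's handle: a round bar 12 mm thick, 108 mm long, parallel to the hinge, 225 mm from it, in the lid's plane. Two thin arms, 50 mm either side, carry it 45 mm beyond the lid's free edge, so fingers can straddle it from above; it turns between them. In the case's frame it is at x = 0, y = 90 - 225 cos(angle), z = 40 + 225 sin(angle) mm.
- probe: Needle probe with a thin spike, 160 mm long, same 120 x 11 x 10 mm steel handle; origin under the middle of the handle, +x towards its working end. Rests in the case; leave it there.
- brush: Fine brush with a tapered tuft, 160 mm long, same 120 x 11 x 10 mm steel handle; origin under the middle of the handle, +x towards its working end. Rests in the case; leave it there.
- toothbrush: Toothbrush, 190 mm long, lying on the table; a bystander.
- dish: Glass dish, 90 mm across, 18 mm high; a bystander.
- bottle: White bottle with steel cap, 56 mm across, 110 mm high; a bystander.
- jar: Low glass jar, 60 mm across, 75 mm high; a bystander.
- loupe: Black hand loupe, 52 mm across with a short handle, 14 mm high; a bystander.
- find: Dark brown cylindrical excavated piece, 110 mm long, 28 mm thick; a bystander.

How it is judged (in metres and radians):
On the way:
1. the scalpel lies in the empty place across both rails, blade the same way as the others, and let go (y of scalpel in the frame of pad between -0.014 and 0.014 m and x of scalpel in the frame of pad between -0.03 and 0.03 m and z of scalpel in the frame of case between 0.022 and 0.03 m and x of scalpel_tip in the frame of pad above 0.05 m and angle between the x axis of scalpel and the x axis of case, either way round below 0.2 rad and linear speed of scalpel below 0.03 m/s and contact force between the fingers and scalpel below 0.05 N), for 0.3 s.
At the end, for the whole second after the job is handed in: Fingers grip the lid (over 1 N) and hold it still within 0.08 rad of upright (1.571). Scalpel released, at rest on both rails over the pad (14 mm across, 30 along, 4 in height, 0.2 rad), blade to the case's +x. Probe and brush within 20 mm of their places (all of step 1 and value of joint lid between 1.491 and 1.651 rad and velocity of joint lid between -0.1 and 0.1 rad/s and contact force between the fingers and lid above 1 N and distance of each of probe, brush from where it was at the start of the episode below 0.02 m); the arm keeps its last pose, push and grip.
It fails at once if the lid goes over towards shut (below 1.2 rad) (value of joint lid below 1.2 rad).
It fails at once if the scalpel is dropped (contact force between anything else and scalpel below 0.01 N and linear speed of scalpel above 0.7 m/s).
It fails at once if another instrument is moved from its place (20 mm) (distance of any of probe, brush from where it was at the start of the episode above 0.02 m).
It fails at once if a bystander is displaced (40 mm) (distance of any of toothbrush, dish, bottle, jar, loupe, find from where it was at the start of the episode above 0.04 m).
It also fails if it takes over 56 s, if anything falls off the work surface, if the arm or the gripper's body presses on something with over 40 N, if the wrist force passes 120 N, or if a joint passes its speed limit or range.

## Working session

There is one attempt and no reset: what is moved stays moved. The work goes in short steps, Python scripts to look and compute and a shell command to move; the robot and the scene stay as the last step left them, time stands still between calls to the robot, and variables do not carry over. Pictures are saved under pics/ and viewed, at most 13 in all, crops included, and the job is handed in when it is done.

```bash
mkdir -p pics; ls; cat > h.py <<'E'
import numpy as np, cv2
from bench import r
def cam(n):
    c=r.camera_params(n); return c
def ray(n,u,v):
    c=cam(n); R=np.array(c["R"]);t=np.array(c["t"])
    d=R.T@np.array([(u-c["cx"])/c["fx"],(v-c["cy"])/c["fy"],1]); return -R.T@t,d
def onz(n,u,v,z):
    o,d=ray(n,u,v); return (o+d*(z-o[2])/d[2]).round(1)
def proj(n,X):
    c=cam(n); p=np.array(c["R"])@np.array(X)+np.array(c["t"]); return np.array([c["fx"]*p[0]/p[2]+c["cx"],c["fy"]*p[1]/p[2]+c["cy"]]).round(1)
def snap(n,f):
    im=r.snapshot(n); cv2.imwrite(f"pics/{f}.png",im[:,:,::-1]); return im
E
python3 - <<'E'
from h import *
for n in("top","side"): snap(n,n+"0"); print(cam(n), ray(n,320,200)[0])
print(r.sense(), r.tcp_to_grasp)
E
```

```text
pics
{'fx': 469.6383503076078, 'fy': 469.6383503076078, 'cx': 310.403084540675, 'cy': 200.38666610549046, 'R': array([[ 0.02225885, -0.99973052,  0.00659045],
       [-0.99506021, -0.02279182, -0.09662144],
       [ 0.09674562, -0.00440721, -0.99529938]]), 't': array([ -19.91115942,  564.03870923, 1456.92931505])} [ 4.20744155e+02 -6.29333537e-01  1.50471031e+03]
{'fx': 470.1902891214314, 'fy': 470.1902891214314, 'cx': 323.8038523889427, 'cy': 204.43803615934266, 'R': array([[ 0.79437732, -0.60740825,  0.0044607 ],
       [-0.41041403, -0.54213028, -0.73324967],
       [ 0.44780018,  0.58064617, -0.67994486]]), 't': array([-448.22108099,  271.27364454,  991.55045609])} [  23.37469296 -700.92750214  875.11033311]
{'time': 0.1, 'joint_pos': array([ 6.44912739e+01,  7.51013083e+00,  8.53236871e+01, -1.63357823e-03,
        8.72616550e+01, -4.89296173e+00]), 'qd': array([-0.09286231, -0.00659948, -0.16164915,  0.02176086, -0.05191623,
       -0.02797394]), 'joint_efforts': array([ 1.24764782e-03, -5.70960760e+01, -5.01934218e+01, -2.31853401e-04,
        8.51502962e-03,  6.28824591e-05]), 'tool_pos': array([211.03185381, 561.13045059, 230.34990601]), 'tcp_rot': array([-1.79904736e+02, -6.51768089e-03,  1.59384310e+02]), 'ft_force': array([ 0.39846195, -0.27640205, -1.30799219]), 'wrist_torque': array([ 0.04757952, -0.0453148 ,  0.02722105]), 'grip_force': 0.0, 'finger_gap': 85.29635545563045} 18.700000000000003
```

View pics/top0.png

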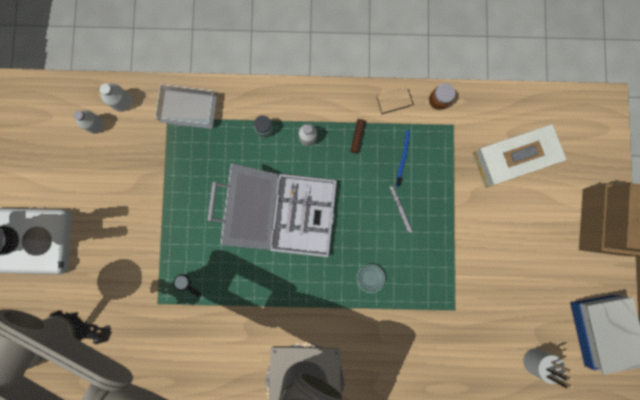

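View pics/side0.png

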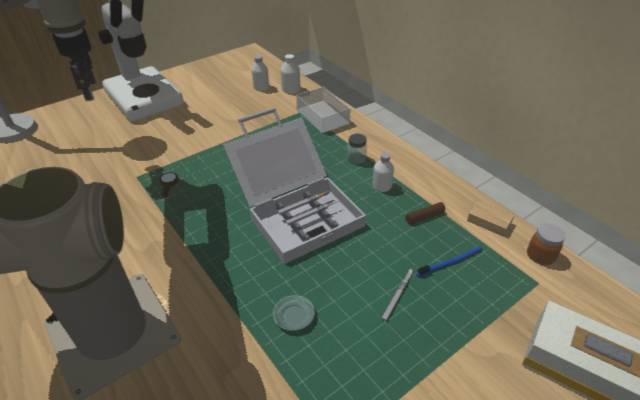

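Top view: the case is at about (305,215) with the lid leaning left. The pad, and so the empty place, is at (318,217), and the scalpel runs from (392,188) to (410,232). I'll zoom in to see the blade end and the working ends.

```bash
python3 - <<'E'
import cv2,numpy as np
t=cv2.imread("pics/top0.png");s=cv2.imread("pics/side0.png")
z=lambda a,w,h:cv2.resize(a,(w,h),interpolation=cv2.INTER_CUBIC)
a=z(t[160:260,265:345],400,500)[:, :]; 
b=z(t[180:240,380:420],200,300); c=z(s[260:330,370:425],200,255)
d=z(s[170:265,245:370],400,304)
L=a; R=np.zeros((600,400,3),np.uint8); R[:300,:200]=b; R[:255,200:]=c; R[296:600]=d
L=np.vstack([L,np.zeros((100,400,3),np.uint8)])
cv2.imwrite("pics/z1.png",np.hstack([L,R]))
E
```

```text
(no output)
```

View pics/z1.png

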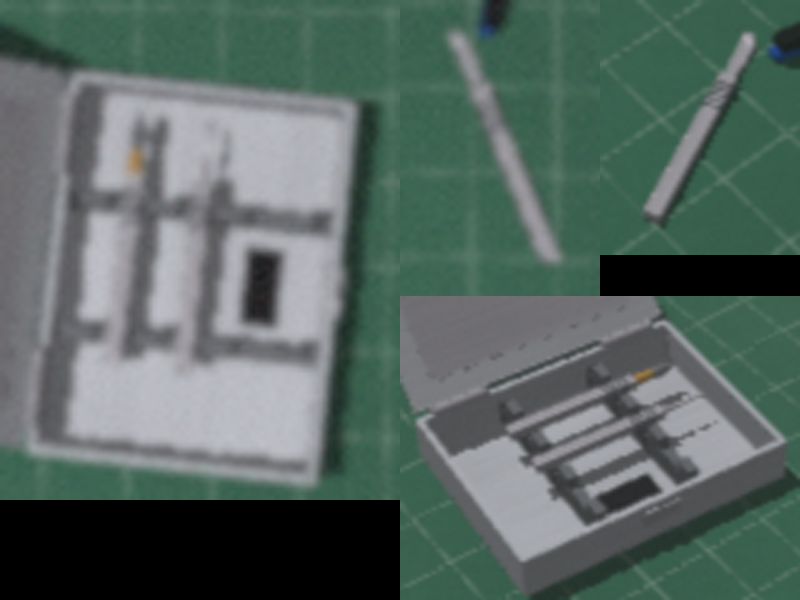

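The crop shows that the scalpel's blade is the upper (far) end and that the working ends of the probe and brush also point up, roughly world +x. Next I'll measure.

```bash
python3 - <<'E'
from h import *
t=cv2.imread("pics/top0.png"); s=cv2.imread("pics/side0.png")
def blob(im,x0,x1,y0,y1,f):
    hsv=cv2.cvtColor(im,cv2.COLOR_BGR2HSV).astype(int); m=f(hsv).astype(np.uint8); k=np.zeros_like(m);k[y0:y1,x0:x1]=m[y0:y1,x0:x1]
    n,l,st,ce=cv2.connectedComponentsWithStats(k); i=1+np.argmax(st[1:,4]); ys,xs=np.where(l==i); return np.c_[xs,ys],ce[i]
for n,im,bx in(("top",t,(384,418,182,240)),("side",s,(375,416,262,328))):
    p,c=blob(im,*bx,lambda h:(h[...,1]<70)&(h[...,2]>70))
    W=np.array([onz(n,u,v,8)[:2] for u,v in p]); m=W.mean(0); d=np.linalg.svd(W-m,full_matrices=False)[2][0]; d*=np.sign(d[0])
    q=(W-m)@d; print(n,len(p),"yaw",np.degrees(np.arctan2(d[1],d[0])),"ends",m+d*q.min(),m+d*q.max(),"L",np.ptp(q),"org",m+d*(q.max()-100),m+d*(q.min()+60))
c=lambda a,b:((a+.5)/5-.5+265,(b+.5)/5-.5+160)
C=np.array([onz("top",*c(*k),40)[:2] for k in((73,72),(358,100),(320,485),(30,452))])
print(C,C.mean(0),[np.linalg.norm(C[i]-C[i-1]) for i in range(4)])
e=(C[0]-C[3]+C[1]-C[2]);print("case yaw",np.degrees(np.arctan2(e[1],e[0])), "by y-edge",np.degrees(np.arctan2(*((C[0]-C[1]+C[3]-C[2])*[-1,1]))))
hs=cv2.cvtColor(t,cv2.COLOR_BGR2HSV)
p,cc=blob(t,308,327,205,228,lambda h:h[...,2]<60); print("pad",len(p),cc,onz("top",*cc,5))
# side rim corners: crop scale 3.2, offset 245,170, panel (400,296)
S=lambda a,b:((a-400)/3.2+245,(b-296)/3.2+170)
for k in((418,420),(527,565),(785,440),(668,322)): print(onz("side",*S(*k),40))
E
```

```text
top 300 yaw 23.14840717861776 ends [ 470.22035153 -327.76792651] [ 622.11169412 -262.82904923] L 165.19091299149704 org [ 530.16272439 -302.14045934] [ 525.38973337 -304.18108044]
side 359 yaw 22.985531779145585 ends [ 471.88663457 -327.54622399] [ 625.19990725 -262.51428575] L 166.53561952362534 org [ 533.13955817 -301.56415294] [ 527.12284402 -304.11630368]
[[644.3  93. ]
 [630.7 -86.8]
 [389.5 -67.4]
 [405.8 112.8]] [517.575  12.9  ] [np.float64(239.32047551348376), np.float64(180.31361568112376), np.float64(241.9789247021319), np.float64(180.93570681322134)]
case yaw -4.67170120274954 by y-edge -4.747835595489139
pad 56 [316.75       216.83928571] [514.1 -28.7   5. ]
[412.6 113.3  40. ]
[396.3 -68.3  40. ]
[633.7 -83.2  40. ]
[649.7  89.4  40. ]
```

```bash
cat >> h.py <<'E'
from scipy.spatial.transform import Rotation as Ro
def go(X,yaw=None):
    s=r.sense(); Rt=Ro.from_euler("xyz",s["tcp_rot"],degrees=True).as_matrix()
    print("tool shift mm",(Rt.T@(np.array(X)-s["tool_pos"])).round(1),end=" ")
    if yaw is not None: print("turn",round(-((yaw-s["tcp_rot"][2]+180)%360-180),2),end=" ")
    print("pos",s["tool_pos"].round(1),s["tcp_rot"].round(2),"t",round(s["time"],2),"F",s["ft_force"].round(1),"gap",round(s["finger_gap"],1),"grip",s["grip_force"])
E
python3 -m handwheel '[[0,0,0,8.5],[0,0,0,8.5],[0,0,0,8.5],[0,0,0,8.5],[0,0,0,8.5],[0,0,0,8.5],[0,0,0,8.5],[0,0,0,8.5],[0,0,0,8.5],[0,0,0,8.5]]'
python3 -m handwheel '[[0,0,0,8.5],[0,0,0,8.5],[0,0,0,8.5],[0,0,0,8.5],[0,0,0,8.5],[0,0,0,8.5],[0,0,0,0]]'
python3 -c "
from h import *
go([529,-302.5,150],23.1)"
```

```text
time: 1.1
tool_pos: [211.1, 561.3, 230.6]
tcp_rot: [-180.0, 0.1, 74.0]
ft_force: [-0.2, -0.0, 0.0]
finger_gap: 85.2
grip_force: 0.0
time: 1.8
tool_pos: [211.1, 561.3, 230.7]
tcp_rot: [180.0, 0.0, 23.2]
ft_force: [0.0, -0.6, 0.0]
finger_gap: 85.4
grip_force: 0.0
tool shift mm [-48.7 919.1  81.4] turn 0.14 pos [211.1 561.3 230.7] [1.7996e+02 4.0000e-02 2.3240e+01] t 1.8 F [ 0.  -0.6  0. ] gap 85.4 grip 0.0
```

```bash

python3 -m handwheel '[[-0.0024,0.046,0,0],[-0.0024,0.046,0,0],[-0.0024,0.046,0,0],[-0.0024,0.046,0,0],[-0.0024,0.046,0,0],[-0.0024,0.046,0,0],[-0.0024,0.046,0,0],[-0.0024,0.046,0,0],[-0.0024,0.046,0,0],[-0.0024,0.046,0,0]]' >/dev/null
python3 -m handwheel '[[-0.0024,0.046,0,0],[-0.0024,0.046,0,0],[-0.0024,0.046,0,0],[-0.0024,0.046,0,0],[-0.0024,0.046,0,0],[-0.0024,0.046,0,0],[-0.0024,0.046,0,0],[-0.0024,0.046,0,0],[-0.0024,0.046,0,0],[-0.0024,0.046,0,0]]' > /dev/null
python3 -m handwheel '[[0,0,0.04,0],[0,0,0.04,0],[0,0,0,0],[0,0,0,0]]'
python3 - <<'E'
from h import *
go([529,-302.5,3],23.1)
t=snap("top","top1");s=snap("side","side1")
z=lambda a:cv2.resize(a,None,fx=4,fy=4,interpolation=cv2.INTER_CUBIC)[:,:,::-1]
a=z(s[220:350,345:445]); b=z(t[160:260,350:450]); b=np.vstack([b,np.zeros((120,400,3),np.uint8)])
cv2.imwrite("pics/z2.png",np.hstack([a,b]))
E
```

```text
time: 4.2
tool_pos: [531.6, -301.3, 150.8]
tcp_rot: [-179.9, 0.1, 23.5]
ft_force: [0.2, -0.6, 1.5]
finger_gap: 84.9
grip_force: 0.0
tool shift mm [ -2.7   0.4 147.8] turn 0.44 pos [ 531.6 -301.3  150.8] [-1.7987e+02  8.0000e-02  2.3540e+01] t 4.2 F [ 0.2 -0.6  1.5] gap 84.9 grip 0.0
```

View pics/z2.png

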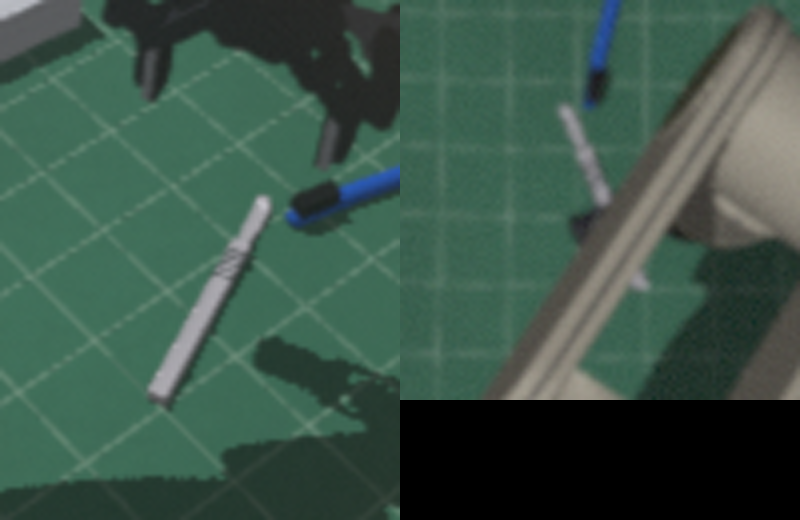

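The fingers straddle the handle squarely and the toothbrush is clear. Descending and gripping.

```bash

python3 -m handwheel '[[-0.0025,0.0005,0.04,0.4],[0,0,0.04,0],[0,0,0.035,0],[0,0,0.02,0],[0,0,0.008,0],[0,0,0,0],[0,0,0,0]]' 0.05
python3 -m handwheel '[[0,0,0.004,0],[0,0,0,0],[0,0,0,0],[0,0,0,0],[0,0,0,0],[0,0,0,0],[0,0,0,0],[0,0,0,0]]' 0 40
python3 -c "
from h import *
go([529,-302.5,3],23.1)"
```

```text
time: 5.0
tool_pos: [532.0, -304.4, 11.1]
tcp_rot: [179.8, -0.1, 23.0]
ft_force: [0.3, -0.7, 0.4]
finger_gap: 50.2
grip_force: 0.0
time: 5.8
tool_pos: [530.8, -303.7, 5.2]
tcp_rot: [179.9, -0.0, 23.0]
ft_force: [-1.0, -0.0, 5.3]
finger_gap: 9.4
grip_force: 39.6
tool shift mm [-1.2 -1.8  2.2] turn -0.11 pos [ 530.8 -303.7    5.2] [ 1.7994e+02 -3.0000e-02  2.2990e+01] t 5.8 F [-1.  -0.   5.3] gap 9.4 grip 39.63834822177887
```

```bash

python3 -m handwheel '[[0,0,-0.005,0],[0,0,-0.01,0],[0,0,-0.02,0],[0,0,-0.02,0],[0,0,0,0],[0,0,0,0]]'
python3 - <<'E'
from h import *
go([516,-31,150],-4.7)
s=snap("side","side2")
cv2.imwrite("pics/z3.png",cv2.resize(s[200:350,320:470],None,fx=4,fy=4,interpolation=cv2.INTER_CUBIC)[:,:,::-1])
E
```

```text
time: 6.4
tool_pos: [530.7, -303.6, 60.0]
tcp_rot: [179.9, -0.0, 23.0]
ft_force: [0.3, 0.5, -0.8]
finger_gap: 9.5
grip_force: 39.0
tool shift mm [  93.  -256.6  -90.2] turn 27.68 pos [ 530.7 -303.6   60. ] [ 1.7993e+02 -5.0000e-02  2.2980e+01] t 6.4 F [ 0.3  0.5 -0.8] gap 9.5 grip 39.03090298175812
```

View pics/z3.png

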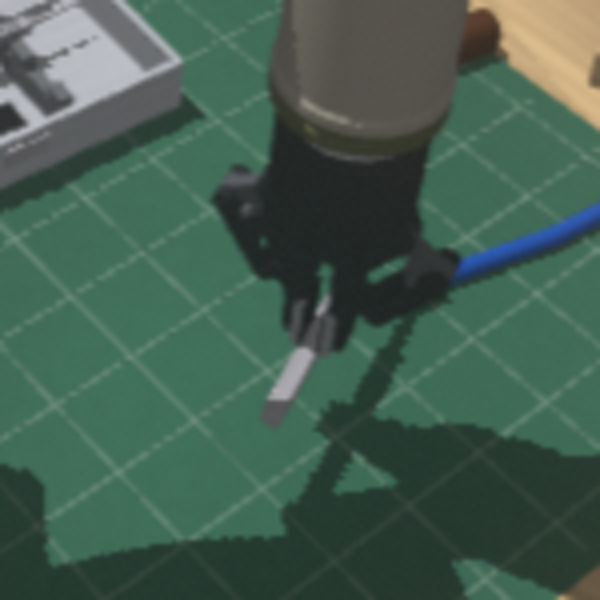

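Picture: the scalpel is held level between the fingers, its handle end at crop (270,415), and the case rim is to the left. Carrying it over.

```bash

python3 -m handwheel '[[0,0,-0.012,6.92],[0,0,-0.012,6.92],[0,0,-0.012,6.92],[0,0,-0.012,6.92],[0,0,0,0],[0,0,0,0]]' >/dev/null
python3 -m handwheel '[[-0.003,-0.025,0,0],[-0.006,-0.044,0,0],[-0.006,-0.044,0,0],[-0.006,-0.044,0,0],[-0.006,-0.044,0,0],[-0.006,-0.044,0,0],[-0.004,-0.025,0,0],[0,0,0,0],[0,0,0,0],[0,0,0,0]]' 
python3 - <<'E'
from h import *
go([516,-31,30],-4.7)
print(onz("side",387.5,303.7,60))
s=snap("side","side3")
cv2.imwrite("pics/z4.png",cv2.resize(s[120:270,240:390],None,fx=4,fy=4,interpolation=cv2.INTER_CUBIC)[:,:,::-1])
E
```

```text
time: 8.05
tool_pos: [515.2, -32.0, 106.6]
tcp_rot: [180.0, 0.1, -4.7]
ft_force: [0.3, -0.9, 0.1]
finger_gap: 9.4
grip_force: 39.1
tool shift mm [ 0.8 -1.1 76.6] turn 0.05 pos [515.2 -32.  106.6] [ 1.7998e+02  5.0000e-02 -4.6500e+00] t 8.05 F [ 0.3 -0.9  0.1] gap 9.4 grip 39.13123905658722
[ 481.5 -325.8   60. ]
```

View pics/z4.png

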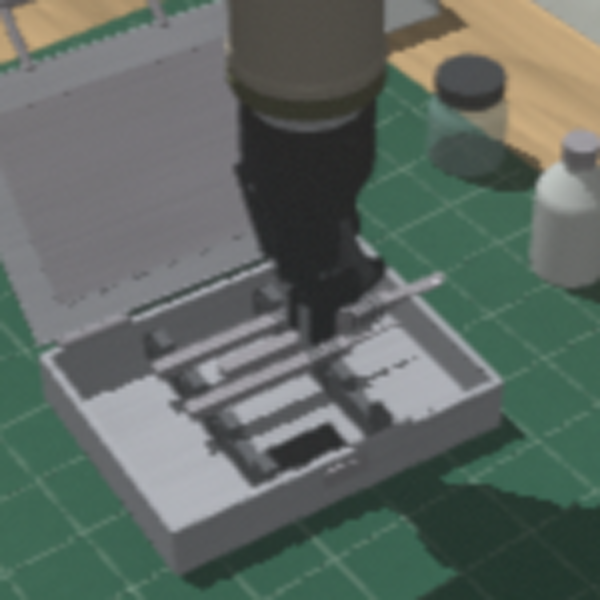

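Picture: the scalpel, crop (220,365)-(440,280), is level and parallel to the other two, above the pad's slot. Descending.

```bash

python3 -m handwheel '[[0.001,-0.001,0.025,0],[0,0,0.025,0],[0,0,0.015,0],[0,0,0.004,0],[0,0,0,0],[0,0,0,0],[0,0,0,0]]' 
python3 -m handwheel '[[0,0,0.002,0],[0,0,0.001,0],[0,0,0.001,0],[0,0,0,0],[0,0,0,0]]' 
```

```text
time: 8.8
tool_pos: [517.7, -30.5, 39.7]
tcp_rot: [180.0, -0.1, -4.7]
ft_force: [1.0, 0.1, -0.5]
finger_gap: 9.7
grip_force: 39.1
time: 9.3
tool_pos: [516.5, -30.3, 34.2]
tcp_rot: [-180.0, 0.0, -4.7]
ft_force: [-0.1, -0.9, -0.8]
finger_gap: 9.2
grip_force: 39.1
```

```bash

python3 -m handwheel '[[0,0,0.001,0],[0,0,0.001,0],[0,0,0,0],[0,0,0,0]]' 
python3 -m handwheel '[[0,0,0.001,0],[0,0,0,0],[0,0,0,0]]' 
python3 -m handwheel '[[0,0,0.001,0],[0,0,0,0],[0,0,0,0]]' 
```

```text
time: 9.7
tool_pos: [516.5, -30.3, 32.2]
tcp_rot: [-180.0, 0.0, -4.7]
ft_force: [-0.3, -0.0, -0.7]
finger_gap: 8.9
grip_force: 39.1
time: 10.0
tool_pos: [516.5, -30.3, 31.3]
tcp_rot: [180.0, 0.0, -4.7]
ft_force: [0.7, -0.0, 0.4]
finger_gap: 9.3
grip_force: 39.1
time: 10.3
tool_pos: [516.6, -30.3, 31.1]
tcp_rot: [180.0, -0.0, -4.7]
ft_force: [-4.5, 0.3, 9.0]
finger_gap: 9.2
grip_force: 40.1
```

Contact is at the expected height. Releasing with a small opening, then retreating up.

```bash

python3 -m handwheel '[[0,0,0,0],[0,0,0,0],[0,0,0,0],[0,0,0,0],[0,0,0,0]]' 0.028
python3 -m handwheel '[[0,0,-0.01,0],[0,0,-0.02,0],[0,0,-0.04,0],[0,0,-0.05,0],[0,0,-0.05,0],[0,0,-0.05,0],[0,0,-0.05,0],[-0.02,0.04,-0.02,0],[-0.02,0.04,0,0],[0,0,0,0]]' 
python3 - <<'E'
from h import *
s=snap("side","side4")
t=snap("top","top4")
a=cv2.resize(s[170:270,240:370],(520,400),interpolation=cv2.INTER_CUBIC)[:,:,::-1]
b=cv2.resize(t[165:265,270:340],(280,400),interpolation=cv2.INTER_CUBIC)[:,:,::-1]
cv2.imwrite("pics/z5.png",np.hstack([a,b]))
E
```

```text
time: 10.8
tool_pos: [516.5, -30.3, 30.2]
tcp_rot: [-180.0, 0.0, -4.7]
ft_force: [1.1, 0.1, 0.6]
finger_gap: 28.0
grip_force: 0.0
time: 11.8
tool_pos: [468.7, -110.4, 322.8]
tcp_rot: [179.8, -0.2, -4.9]
ft_force: [0.6, 0.8, -0.6]
finger_gap: 28.0
grip_force: 0.0
```

View pics/z5.png

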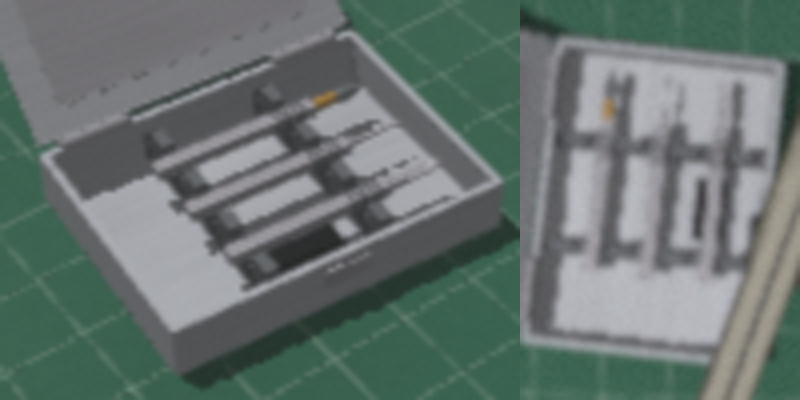

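Picture: the scalpel lies across both rails in the empty place, parallel to the others, blade end up-right like theirs. Next I'll locate the bar.

```bash
python3 - <<'E'
from h import *
s=cv2.imread("pics/side4.png"); t=cv2.imread("pics/top4.png")
def P(a): return np.array([519.5,12.9,0])+np.array([.0819*(90-225*np.cos(a)),.9966*(90-225*np.cos(a)),40+225*np.sin(a)])
B=P(2.4); ax=np.array([.9966,-.0819,0])
print(B,P(1.571))
for n in("top","side"): print(n,[proj(n,B+k*ax) for k in(-54,0,54)])
z=lambda a,w,h:cv2.resize(a,(w,h),interpolation=cv2.INTER_CUBIC)
cv2.imwrite("pics/z6.png",np.hstack([z(t[165:240,195:245],400,600),np.vstack([z(s[95:145,230:290],400,333),np.zeros((267,400,3),np.uint8)])]))
E
```

```text
[540.45932269 267.9434798  191.97921562] [526.87475319 102.63967066 264.99999533]
top [array([210.1, 220.1]), array([212.5, 201. ]), array([214.9, 182. ])]
side [array([237.8, 122. ]), array([256.3, 116.1]), array([274.1, 110.3])]
```

View pics/z6.png

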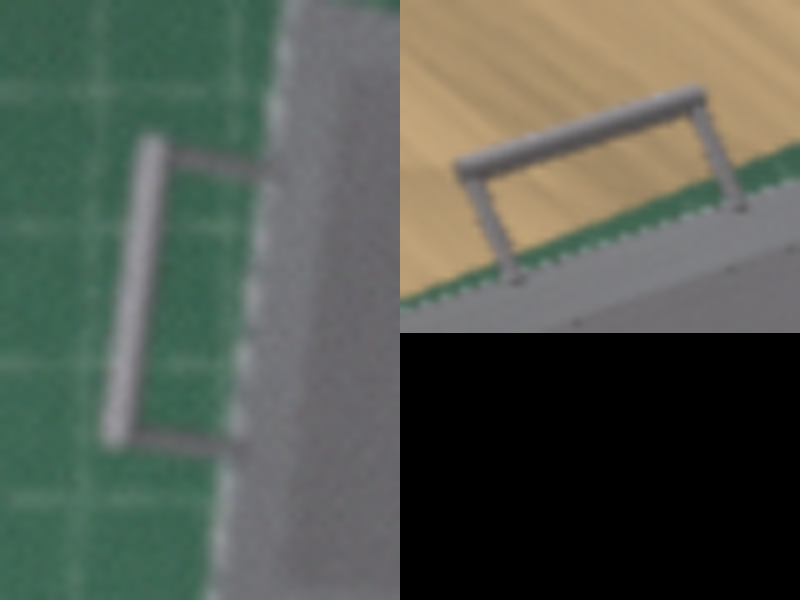

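Bar ends in the top view are (214,182) and (209.6,220), in the side view (240.5,120) and (274.5,109). The prediction is within 1-2 px, so the bar is at about (541.5, 269.5, 193).

```bash
python3 -c "
from h import *
go([541.5,269.5,260],-4.7)"
```

```text
tool shift mm [  39.6 -381.6   61.3] turn -0.13 pos [ 469.8 -107.4  321.2] [ 1.80e+02 -8.00e-02 -4.83e+00] t 11.9 F [0.5 0.6 0.3] gap 28.2 grip 0.0
```

```bash

python3 -m handwheel '[[0.004,-0.038,0,0],[0.004,-0.038,0,0],[0.004,-0.038,0,0],[0.004,-0.038,0,0],[0.004,-0.038,0,0],[0.004,-0.038,0,0],[0.004,-0.038,0,0],[0.004,-0.038,0,0],[0.004,-0.038,0,0],[0.004,-0.038,0,0]]' 0.06 
python3 -m handwheel '[[0,0,0.03,0],[0,0,0.03,0],[0,0,0,0],[0,0,0,0]]'
python3 - <<'E'
from h import *
go([541.5,269.5,174],-4.7)
s=snap("side","side5");t=snap("top","top5")
z=lambda a:cv2.resize(a,(400,400),interpolation=cv2.INTER_CUBIC)[:,:,::-1]
cv2.imwrite("pics/z7.png",np.hstack([z(s[50:150,210:310]),z(t[150:250,170:270])]))
E
```

```text
time: 12.9
tool_pos: [540.4, 271.9, 319.8]
tcp_rot: [180.0, 0.1, -4.6]
ft_force: [0.6, -0.5, 0.3]
finger_gap: 60.1
grip_force: 0.0
time: 13.3
tool_pos: [540.2, 269.4, 259.9]
tcp_rot: [180.0, 0.1, -4.6]
ft_force: [-0.4, -0.6, 0.8]
finger_gap: 60.6
grip_force: 0.0
tool shift mm [ 1.5 -0.3 85.9] turn 0.07 pos [540.2 269.4 259.9] [ 1.7995e+02  1.2000e-01 -4.6300e+00] t 13.3 F [-0.4 -0.6  0.8] gap 60.6 grip 0.0
```

View pics/z7.png

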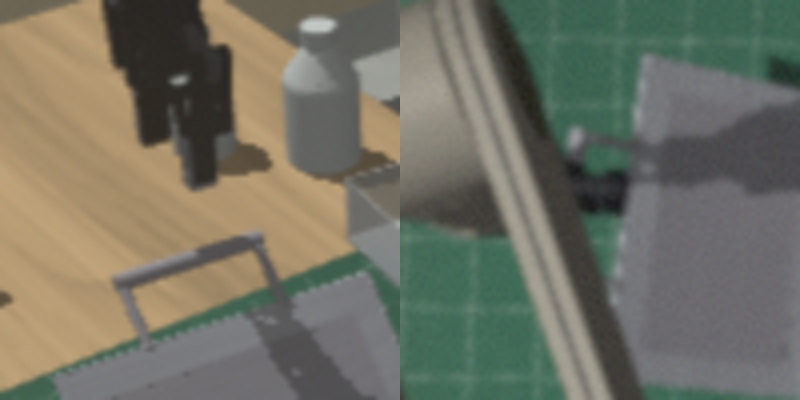

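The fingers hang over the middle of the bar, on either side of it. Descending and gripping.

```bash

python3 -m handwheel '[[0.0015,0,0.03,0],[0,0,0.025,0],[0,0,0.015,0],[0,0,0.008,0],[0,0,0.006,0],[0,0,0,0],[0,0,0,0]]'
python3 -m handwheel '[[0,0,0,0],[0,0,0,0],[0,0,0,0],[0,0,0,0],[0,0,0,0],[0,0,0,0],[0,0,0,0],[0,0,0,0]]' 0 40
python3 -c "
from h import *
go([541.5,269.5,174],-4.7)"
```

```text
time: 14.1
tool_pos: [543.2, 268.8, 177.6]
tcp_rot: [-180.0, -0.1, -4.7]
ft_force: [0.2, -0.2, 0.7]
finger_gap: 60.0
grip_force: 0.0
time: 14.9
tool_pos: [542.9, 269.2, 177.0]
tcp_rot: [-179.9, -0.1, -4.7]
ft_force: [0.8, 4.8, 3.5]
finger_gap: 10.5
grip_force: 39.1
tool shift mm [-1.4 -0.1  3. ] turn 0.02 pos [542.9 269.2 177. ] [-1.7993e+02 -6.0000e-02 -4.6800e+00] t 14.9 F [0.8 4.8 3.5] gap 10.5 grip 39.11271572113037
```

```bash
python3 -c "
import numpy as np
a=np.linspace(2.4,1.571,21)
print(np.c_[-225*np.diff(np.cos(a))*-1*-1,-225*np.diff(np.sin(a))].round(1).tolist())"
```

```text
[[-6.4, -6.7], [-6.7, -6.5], [-7.0, -6.2], [-7.2, -5.9], [-7.5, -5.6], [-7.7, -5.3], [-7.9, -5.0], [-8.1, -4.6], [-8.3, -4.3], [-8.5, -3.9], [-8.6, -3.6], [-8.8, -3.2], [-8.9, -2.9], [-9.0, -2.5], [-9.1, -2.1], [-9.2, -1.7], [-9.2, -1.4], [-9.3, -1.0], [-9.3, -0.6], [-9.3, -0.2]]
```

```bash

python3 -m handwheel '[[0,0.0064,-0.0067,0],[0,0.0067,-0.0065,0],[0,0.007,-0.0062,0],[0,0.0072,-0.0059,0],[0,0,0,0],[0,0,0,0]]'
python3 -c "
from h import *
go([541,241,201])"
```

```text
time: 15.5
tool_pos: [540.5, 242.2, 202.5]
tcp_rot: [-179.9, -0.1, -4.7]
ft_force: [-1.9, 6.4, 5.3]
finger_gap: 10.7
grip_force: 39.9
tool shift mm [0.6 1.1 1.5] pos [540.5 242.2 202.5] [-1.7989e+02 -5.0000e-02 -4.6900e+00] t 15.5 F [-1.9  6.4  5.3] gap 10.7 grip 39.91433322429657
```

```bash

python3 -m handwheel '[[0,0.0075,-0.0056,0],[0,0.0077,-0.0053,0],[0,0.0079,-0.005,0],[0,0.0081,-0.0046,0],[0,0.0083,-0.0043,0],[0,0.0085,-0.0039,0],[0,0.0086,-0.0036,0],[0,0.0088,-0.0032,0],[0,0,0,0]]'
python3 -m handwheel '[[0,0.0089,-0.0029,0],[0,0.009,-0.0025,0],[0,0.0091,-0.0021,0],[0,0.0092,-0.0017,0],[0,0.006,-0.001,0],[0,0.004,-0.0005,0],[0,0,0,0],[0,0,0,0]]'
python3 - <<'E'
from h import *
go([528,103.5,248],-4.7)
s=snap("side","side6");t=snap("top","top6")
z=lambda a,w,h:cv2.resize(a,(w,h),interpolation=cv2.INTER_CUBIC)[:,:,::-1]
cv2.imwrite("pics/z8.png",np.hstack([z(s[60:260,200:400],400,400),z(t[140:270,220:350],400,400)]))
E
```

```text
time: 16.4
tool_pos: [534.7, 175.6, 237.8]
tcp_rot: [-180.0, 0.0, -4.7]
ft_force: [-3.9, 3.9, 7.3]
finger_gap: 10.2
grip_force: 41.0
time: 17.2
tool_pos: [530.8, 130.1, 247.2]
tcp_rot: [180.0, 0.1, -4.7]
ft_force: [-4.1, 0.9, 1.5]
finger_gap: 10.6
grip_force: 40.9
tool shift mm [-0.6 26.7 -0.8] turn -0.0 pos [530.8 130.1 247.2] [ 1.7998e+02  8.0000e-02 -4.7000e+00] t 17.2 F [-4.1  0.9  1.5] gap 10.6 grip 40.93096196651459
```

View pics/z8.png

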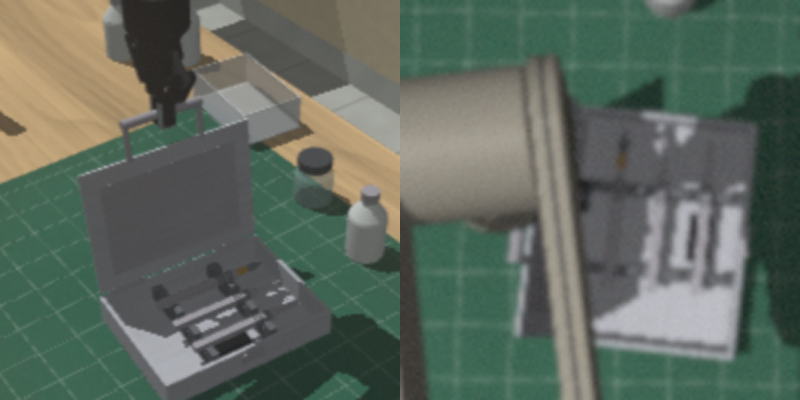

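The lid is gripped, about 0.12 rad short of upright, and the scalpel is in place. Finishing the last 26 mm slowly.

```bash

python3 -m handwheel '[[0,0.005,-0.0005,0],[0,0.005,-0.0004,0],[0,0.005,-0.0003,0],[0,0.004,-0.0002,0],[0,0.003,0,0],[0,0.003,0,0],[0,0.0015,0,0],[0,0,0,0],[0,0,0,0],[0,0,0,0]]'
python3 - <<'E'
from h import *
go([528,103.5,248],-4.7)
s=snap("side","side7")
B=np.array([527,103.,265]); ax=np.array([.9966,-.0819,0]);dy=np.array([.0819,.9966,0])
for d in(-15,0,15): print(d,[proj("side",B+d*dy+k*ax) for k in(-54,54)])
cv2.imwrite("pics/z9.png",cv2.resize(s[80:180,220:340],(720,600),interpolation=cv2.INTER_CUBIC)[:,:,::-1])
E
```

```text
time: 18.3
tool_pos: [528.6, 103.8, 248.8]
tcp_rot: [180.0, 0.1, -4.7]
ft_force: [-5.1, -0.3, 0.3]
finger_gap: 10.2
grip_force: 40.8
tool shift mm [-0.6  0.3  0.8] turn 0.02 pos [528.6 103.8 248.8] [ 1.7996e+02  7.0000e-02 -4.6800e+00] t 18.3 F [-5.1 -0.3  0.3] gap 10.2 grip 40.84226131439209
-15 [array([267.8, 131.5]), array([308.1, 117.8])]
0 [array([264.7, 128.4]), array([304.8, 114.9])]
15 [array([261.7, 125.4]), array([301.6, 112.1])]
```

View pics/z9.png

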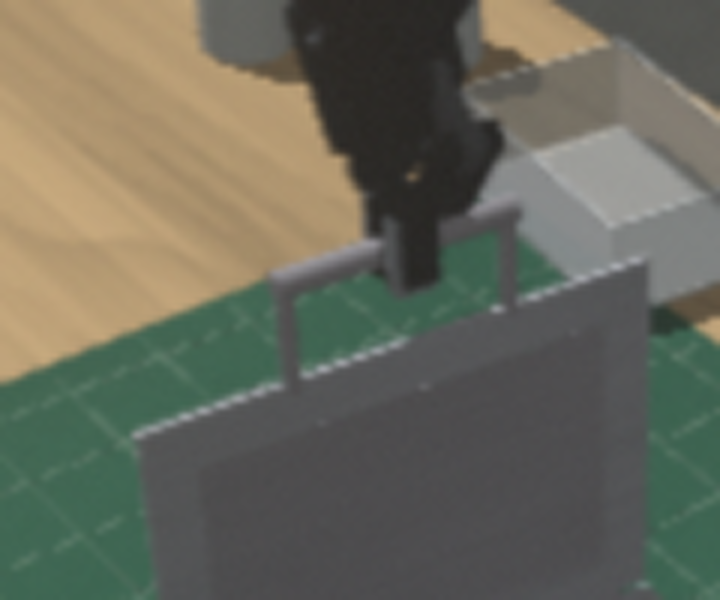

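The bar ends are at side pixels (267,127) and (305,115.5), which matches the upright prediction. Handing in.

```bash

python3 -m handwheel '[[0,0,0,0],[0,0,0,0],[0,0,0,0],[0,0,0,0],[0,0,0,0]]'
python3 -c "
from bench import r
print(r.hand_in())"
```

```text
time: 18.85
tool_pos: [528.6, 103.8, 248.8]
tcp_rot: [180.0, 0.1, -4.7]
ft_force: [-5.0, 1.2, 0.8]
finger_gap: 10.2
grip_force: 40.8
the job is handed in; nothing more can be done
None
```

The job is handed in, with no verdict returned: the scalpel lies across both rails in the empty place, blade the same way as the others, and the gripper is holding the lid still at upright, at about 18.9 s of the 56 s allowed.

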